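Feel along a polished wheel-arch flare

ROBOT

A 6-joint arm with a two-finger parallel gripper is mounted at the origin on the work surface. World frame = base frame: x ahead of the robot, y to its left, z up, the work surface at z = 0. Lengths are in m, angles in degrees, forces in N, time in s.
With the tool pointing down it reaches from about 0.25 to 0.725 m from the base axis. Payload 9.7 kg.
Tool frame: the origin (TCP) lies at the very end of the fingers, on their centre line; the grasp point (between the pads) lies 19 mm behind it; z points along the fingers, y is the line along which they close (so a half turn about z gives the same grasp; the last joint's range is limited). The gripper opens to 85 mm and grips with 20 to 120 N. Pads are 22 mm wide; open, the fingers measure 114 mm over their backs; the gripper's body (76 mm by 85 mm) begins 54 mm behind the grasp point. The pads swing forward as they close: fully open they stand 13 mm farther back than shut.
Start: joints at [0, 4.979, 10.078, 95.1, 0, 90], TCP at [0.55, -0, 0.231] pointing down, gripper open.
Joint ranges: [-179.16, 179.16], [-48.56, 103.87], [-65.8, 70.77], [-126.05, 130.52], [-82.76, 87.17], [-180, 180]. Speed limits (degrees/s): [127.2, 127.2, 147.25, 180, 180, 180].

INTERFACE

Orientations are given as [roll, pitch, yaw] about the fixed x, y, z axes, in that order (R = Rz(yaw) Ry(pitch) Rx(roll)).
In Python, from workcell import telemetry, optics, workorder gives the robot as it stands.
- The arm moves only by the shell command python3 -m handwheel 'ROWS' [FORCE]. ROWS is JSON, a list of rows, each an object of numbers: "tx", "ty", "tz": the shift along the tool's x, y, z in m; "ax", "ay", "az": the turn, a rotation vector about the tool's x, y, z in degrees; "jaw": the gripper command: -1 is shut, 1 is fully open, values between are in proportion. A call has exactly 10 rows; each row shifts and turns the commanded pose from where the row before left it, along the tool's axes as they then stand; what a row does not reach is not made up. A row lasts 1/8 s, in which the tool goes at most 62.5 mm and 10.7 degrees, less where a joint would pass 70% of its speed; a pose out of reach is approached as far as the arm can. A call is refused whole if a number of a shift passes 0.0625 or a number of a turn 10.7, either way. A call with a gripper value outside its range is refused whole. The fingers move at their own pace and stop on an object; FORCE is the grip in N (left out, the last holds). Time passes only in rows, so rows that do not move let the fingers close, or fill a call up. It gives the time, the measured TCP pose, the force, the opening and the grip force at its end, in the units of the state.
- telemetry.get_obs(): the state, without advancing time (a new reading comes with each control period).
- optics.camera(name): name is "scene" or "side" or "wrist"; returns a dict with "color" (384x512x3 uint8, red, green, blue), "K" (3x3 intrinsics, pixels), "extrinsics" (4x4, takes a point from camera to world coordinates); the wrist camera has in their place "mount" (4x4, takes a point from camera to tool coordinates, whose origin is the TCP and whose axes are the flange's). Camera axes: x right, y down, z forward; pixel columns grow to the right and rows downward; lengths in m; the calibration is good to about 2 mm. A picture is of the moment at which its call begins: read the wrist's pose just before it. There is no depth.
- workorder.job_done(): hands the job in; it is judged then, once.
The state is a dict: "time": time; "q": joint angles; "qd": joint speeds; "joint_efforts": joint torques, N m; "ee_pos": TCP position; "tcp_rot": TCP orientation; "wrist_force": force on the tool from outside, world axes, zero at the start; "torque": the same for the moment, N m; "opening": finger opening in m; "grasp_force": force on a finger pad.
Only numpy, scipy, OpenCV 4.12 (cv2) and the standard library are available. Lean on these libraries where they do the work, as an engineer would, in place of code of your own. Each camera call takes 0.05 s, during which the arm holds its last target. There are 200 camera calls.

TASK

The white wheel-arch flare on the foam-padded cradle has just been polished. Feel it for leftover compound: touch the black rib along its crown with the fingertips held together at the blue-taped end and run them lightly along the whole rib to the orange dot at the other end, so that the foam under the flare gives only a little, and finish with the fingertips still resting lightly on the dot to mark the spot. Only touch the flare, do not grip or lift it, and leave everything else on the bench where it is.

Things in the scene. Friction and masses are not known exactly. Their poses are not given: they have to be found in the camera images.
- flare (a joint): how far the white flare has sunk into the foam of its cradle, in m: 0 as it rests, positive down, negative if lifted. The foam gives about 1 mm per 0.8 N of downward push and springs back; it bottoms out at 16 mm. The flare moves only straight up and down.
- stand: cradle fixed to the table, dark steel base 240 x 150 mm with two foam-topped supports; origin at the centre of its underside, x along the base. It carries the white flare, a wheel-arch trim 274 mm long and 97 mm wide, curved in plan (radius 400 mm along its black rib) and arched (the rib's ends about 9 mm lower than its middle); its shoulders begin 5 mm below the rib's top and fall away.
- rib0: black raised rib 24 mm wide on the crown of the white flare, first 42 mm stretch of the rib, with a 26 mm wide band of blue masking tape across it: the start. Origin: on the rib's top surface, at the middle of this stretch; x along the rib towards the dotted end, y across, z out of the surface. The rib's top is about 102 mm above the worktop at its ends and 110 mm at its middle.
- rib1: black raised rib 24 mm wide on the crown of the white flare, 26 mm long stretch number 1 of 7 between the taped and the dotted end. Origin: on the rib's top surface, at the middle of this stretch; x along the rib towards the dotted end, y across, z out of the surface.
- rib2: black raised rib 24 mm wide on the crown of the white flare, 26 mm long stretch number 2 of 7 between the taped and the dotted end. Origin: on the rib's top surface, at the middle of this stretch; x along the rib towards the dotted end, y across, z out of the surface.
- rib3: black raised rib 24 mm wide on the crown of the white flare, 26 mm long stretch number 3 of 7 between the taped and the dotted end. Origin: on the rib's top surface, at the middle of this stretch; x along the rib towards the dotted end, y across, z out of the surface.
- rib4: black raised rib 24 mm wide on the crown of the white flare, 26 mm long stretch number 4 of 7 between the taped and the dotted end. Origin: on the rib's top surface, at the middle of this stretch; x along the rib towards the dotted end, y across, z out of the surface.
- rib5: black raised rib 24 mm wide on the crown of the white flare, 26 mm long stretch number 5 of 7 between the taped and the dotted end. Origin: on the rib's top surface, at the middle of this stretch; x along the rib towards the dotted end, y across, z out of the surface.
- rib6: black raised rib 24 mm wide on the crown of the white flare, 26 mm long stretch number 6 of 7 between the taped and the dotted end. Origin: on the rib's top surface, at the middle of this stretch; x along the rib towards the dotted end, y across, z out of the surface.
- rib7: black raised rib 24 mm wide on the crown of the white flare, 26 mm long stretch number 7 of 7 between the taped and the dotted end. Origin: on the rib's top surface, at the middle of this stretch; x along the rib towards the dotted end, y across, z out of the surface.
- rib8: black raised rib 24 mm wide on the crown of the white flare, last 42 mm stretch of the rib, with the orange 21 mm dot at its centre: the finish. Origin: on the rib's top surface, at the middle of this stretch; x along the rib towards the dotted end, y across, z out of the surface.
- polisher_button (a joint): the red press button on the polisher's back, 17 mm across, 12 mm behind the polisher's middle and 102 mm above the worktop: 0 as it stands, 0.004 m pressed in. To be left alone.
- brush_black: short nylon detailing brush, 157 mm long, 29 mm wide, 19 mm high, black handle, lying beside the cradle, loose; origin under it near its middle, x towards the bristles. To be left alone.
- brush_red: short nylon detailing brush of the same size, red handle and dark bristles, lying at the right of the table, loose; origin under it near its middle. To be left alone.
- jar: white ceramic jar with a knobbed lid, 86 mm across, 106 mm high, loose beside the cradle; origin at the centre of its base. To be left alone.
- tape_roll: roll of blue masking tape lying flat, 96 mm across, 24 mm high, loose off one end of the flare; origin at the centre of its underside. To be left alone.
- polish_bottle: white polish bottle, 60 mm across, 170 mm high, standing loose at the right; origin at the centre of its base. To be left alone.
- polisher: compact cordless polisher with a red press button on top, 270 mm long, 80 mm wide, 102 mm high, standing loose at the left on its pad and battery; origin under its middle, x towards the pad. To be left alone.
- pad_holder: grey plastic pad holder with two pads standing in it, 150 x 90 mm, 84 mm high, loose at the far left; origin at the centre of its underside. To be left alone.

How it is judged:
By the outcome, as a careful person would: the job done as asked, in the order asked, and still so for the second after the job is handed in, while the arm keeps its last pose, push and grip.
It also fails if it takes over 45 s, if anything falls off the work surface, if the arm or the gripper's body presses on something with over 40 N, if the wrist force passes 120 N, or if a joint passes its speed limit or range.

## Working session

There is one attempt and no reset: what is moved stays moved. The work goes in short steps, Python scripts to look and compute and a shell command to move; the robot and the scene stay as the last step left them, time stands still between calls to the robot, and variables do not carry over. Pictures are saved under pics/ and viewed, at most 10 in all, crops included, and the job is handed in when it is done.

```bash
mkdir -p pics; python3 - <<'E'
from workcell import telemetry, optics
import cv2, numpy as np
o=telemetry.get_obs(); print({k:np.round(v,3).tolist() for k,v in o.items()})
np.set_printoptions(precision=4,suppress=True)
for n in ["scene","side","wrist"]:
    c=optics.camera(n); cv2.imwrite(f"pics/{n}0.png",c["color"][:,:,::-1]); np.savez(f"{n}0.npz",**c)
    print(n,c["K"].tolist(), c.get("extrinsics",c.get("mount")))
E
```

```text
{'time': 0.0, 'q': [-0.001, 5.012, 10.034, 95.1, -0.0, 89.999], 'qd': [-0.025, 0.127, -0.053, -0.013, -0.012, -0.037], 'joint_efforts': [0.001, -52.039, 46.48, 0.016, 0.0, -0.0], 'ee_pos': [0.55, -0.0, 0.231], 'tcp_rot': [-179.923, 0.0, 89.999], 'wrist_force': [0.724, 0.339, -0.805], 'torque': [-0.016, 0.018, -0.011], 'grasp_force': 0.0, 'opening': 0.086}
scene [[441.8224669062757, 0.0, 246.37733238179538], [0.0, 441.8224669062757, 195.22833109858448], [0.0, 0.0, 1.0]] [[ 0.27    0.7054 -0.6553  1.4633]
 [ 0.9627 -0.1874  0.195  -0.2693]
 [ 0.0148 -0.6836 -0.7297  1.0886]
 [ 0.      0.      0.      1.    ]]
side [[369.93786788134764, 0.0, 255.7376624723206], [0.0, 369.93786788134764, 192.9230096045795], [0.0, 0.0, 1.0]] [[-0.722  -0.4979  0.4804 -0.1091]
 [-0.6915  0.4975 -0.5237  0.7459]
 [ 0.0218 -0.7103 -0.7036  1.1013]
 [ 0.      0.      0.      1.    ]]
wrist [[312.1794873260961, 0.0, 256.21731197148154], [0.0, 312.1794873260961, 190.75308802469976], [0.0, 0.0, 1.0]] [[ 0.0007 -0.9619 -0.2733  0.0693]
 [ 1.      0.0006  0.0005  0.0008]
 [-0.0003 -0.2733  0.9619 -0.1413]
 [ 0.      0.      0.      1.    ]]
```

View pics/scene0.png

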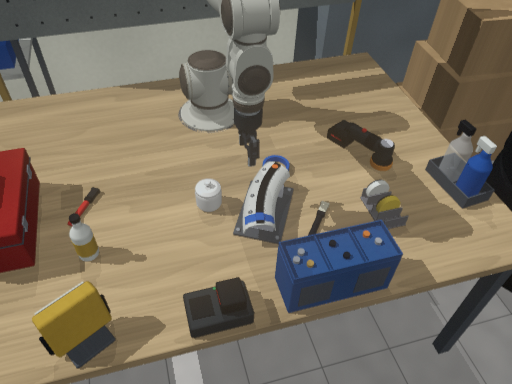

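View pics/side0.png

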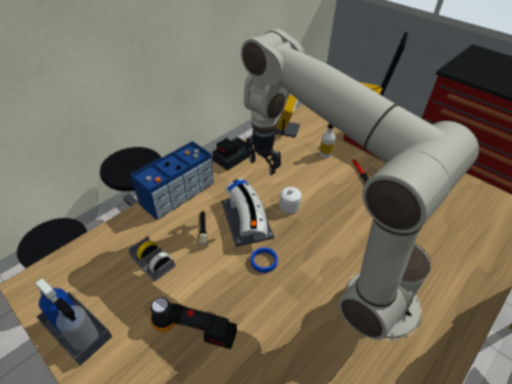

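View pics/wrist0.png

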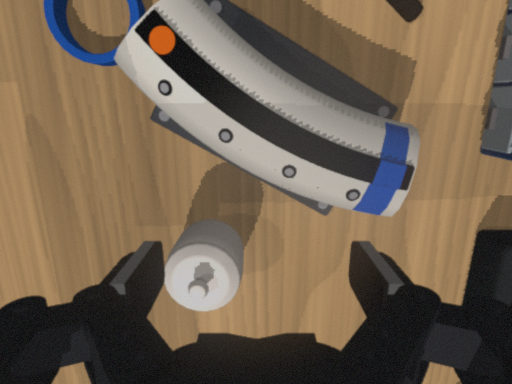

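The wrist view shows the whole rib: orange dot at (161,40), blue tape at about (393,165). The jar is at (205,265) and the tape roll at (95,25). I'll measure the rib from this picture.

```bash
cat > h.py <<'E'
import numpy as np, cv2
from scipy.spatial.transform import Rotation as R
from scipy.optimize import least_squares
def pose(o): return R.from_euler('xyz',o['tcp_rot'],degrees=True).as_matrix(),np.array(o['ee_pos'])
def cast(uv,z,K,T):
    uv=np.atleast_2d(uv).astype(float); z=np.broadcast_to(z,len(uv))
    d=(T[:3,:3]@np.linalg.inv(K)@np.c_[uv,np.ones(len(uv))].T).T
    return T[:3,3]+d*((z-T[2,3])/d[:,2])[:,None]
def blob(m,near):
    n,l,s,c=cv2.connectedComponentsWithStats(m.astype(np.uint8),connectivity=4)
    ok=[i for i in range(1,n) if s[i,4]>60]
    i=min(ok,key=lambda i:np.hypot(*(c[i]-near))); return l==i,c[i],s[i,4]
def px(m): y,x=np.nonzero(m); return np.c_[x,y]
E
python3 - <<'E'
from h import *
np.set_printoptions(precision=4,suppress=True)
w=np.load('wrist0.npz'); M=np.array(w['mount']);K=w['K']; im=w['color']
T=np.eye(4); T[:3,:3],T[:3,3]=R.from_euler('xyz',[-179.923,0,89.999],degrees=True).as_matrix(),[.55,0,.231]
T=T@M; print("cam",T[:3,3])
hsv=cv2.cvtColor(im,cv2.COLOR_RGB2HSV)
H,S,V=cv2.split(hsv)
mo,co,ao=blob((H<18)&(S>200)&(V>150),(161,40))
mb,cb,ab=blob((H>105)&(H<130)&(S>150),(390,168))
mk,ck,ak=blob((V<60),(250,105))
print(co,ao,cb,ab,ck,ak, px(mk).min(0),px(mk).max(0))
dot=cast(co,.103,K,T)[0]; d=cast(px(mo),.103,K,T); print("dot",dot,"diam",np.sqrt(4*cv2.contourArea(cv2.convexHull(d[:,:2].astype(np.float32)))/np.pi))
P=cast(px(mk),.108,K,T)[:,:2]
f=lambda p:np.hypot(*(P-p[:2]).T)-p[2]
# initial centre: both sides
for s in (1,-1):
    m=P.mean(0); r=least_squares(f,[m[0]+s*.18,m[1]+s*.36,.4],loss='soft_l1',f_scale=.01); print(r.x,r.cost,"width",np.ptp(np.percentile(f(r.x),[3,97])),np.percentile(f(r.x),[0,3,97,100]))
t=cast(px(mb),.103,K,T)[:,:2]; c=r.x[:2]
sel=abs(np.hypot(*(t-c).T)-r.x[2])<.010
tc=t[sel].mean(0); a=lambda p:np.degrees(np.arctan2(*(p-c)[::-1]))
print("tape on rib",tc,"ang",a(tc),a(dot[:2]),"arc",np.radians(a(dot[:2])-a(tc))*r.x[2], "dot radius",np.hypot(*(dot[:2]-c)), "chord",np.hypot(*(tc-dot[:2])))
E
```

```text
cam [0.551  0.0693 0.3723]
[161.7372  39.4938] 567 [392.175 149.74 ] 200 [265.002  116.5483] 6372 [159  32] [379 181]
dot [0.4762 0.1167 0.103 ] diam 0.019781344456861524
[0.751  0.3794 0.3794] 0.1079868165871403 width 0.02020246836667424 [-0.0109 -0.0101  0.0101  0.011 ]
[-5038.8657 -8695.3979 10050.2109] 0.13724798731949853 width 0.026512230594053107 [-0.015  -0.0127  0.0138  0.0195]
tape on rib [nan nan] ang nan 59.906272042144785 arc nan dot radius 10050.220966717132 chord nan<stdin>:20: RuntimeWarning: Mean of empty slice.
  ret = um.true_divide(
```

```bash
python3 - <<'E'
from h import *
np.set_printoptions(precision=4,suppress=True)
w=np.load('wrist0.npz'); M=np.array(w['mount']);K=w['K']; im=w['color']
T=np.eye(4); T[:3,:3],T[:3,3]=R.from_euler('xyz',[-179.923,0,89.999],degrees=True).as_matrix(),[.55,0,.231]
T=T@M
H,S,V=cv2.split(cv2.cvtColor(im,cv2.COLOR_RGB2HSV))
mo,co,ao=blob((H<18)&(S>200)&(V>150),(161,40))
mk,ck,ak=blob((V<60),(250,105))
mb=(H>100)&(H<135)&(S>120)&(V>60); mb[:,:340]=0; mb[:,440:]=0
c=np.array([.751,.3794]); z=.108
ang=lambda P:np.arctan2(P[:,1]-c[1],P[:,0]-c[0])%(2*np.pi)
zf=lambda s:.1105-s**2/2/1000e-3
for it in range(4):
    U=px(mk); P=cast(U,z,K,T)[:,:2]
    f=lambda p:np.hypot(*(P-p[:2]).T)-.4
    r=least_squares(f,np.r_[c]); c=r.x; 
    D=cast(co,.104,K,T)[:,:2]
    B=cast(px(mb),.104,K,T)[:,:2]; rb=np.hypot(*(B-c).T)-.4; on=abs(rb)<.011
    aB=ang(B[on]).mean(); aD=ang(D)[0]; mid=(aB+aD)/2
    z=zf((ang(P)-mid)*.4)
e=f(c); print("c",c,"rad resid ext",np.percentile(e,[1,99]))
print("tape",B[on].mean(0),on.sum(),"width",np.ptp(np.percentile(ang(B[on]),[1,99]))*.4,"dot",D,"dot radius",np.hypot(*(D[0]-c)))
print("angles",np.degrees([aB,aD]),"arc",(aB-aD)*.4)
for a in np.linspace(mid+.28*np.sign(aB-aD),mid-.28*np.sign(aB-aD),5): print(np.degrees(a),c+.4*np.array([np.cos(a),np.sin(a)]))
E
```

```text
c [0.7614 0.3975] rad resid ext [-0.0105  0.0106]
tape [0.6682 0.0085] 686 width 0.02425549518390362 dot [[0.4765 0.1165]] dot radius 0.400130795817156
angles [256.5253 224.5945] arc 0.22291921654608712
256.60271890508454 [0.6687 0.0083]
248.58130977325305 [0.6153 0.0251]
240.5599006414215 [0.5648 0.0491]
232.53849150958996 [0.5181 0.08  ]
224.51708237775844 [0.4762 0.117 ]
```

```bash
python3 -m handwheel '[{"tx":0.0014,"ty":0.0198,"tz":0.012,"jaw":-1},{"tx":0.0014,"ty":0.0198,"tz":0.012,"jaw":-1},{"tx":0.0014,"ty":0.0198,"tz":0.012,"jaw":-1},{"tx":0.0014,"ty":0.0198,"tz":0.012,"jaw":-1},{"tx":0.0014,"ty":0.0198,"tz":0.012,"jaw":-1},{"tx":0.0014,"ty":0.0198,"tz":0.012,"jaw":-1},{"az":6.7,"jaw":-1},{"az":6.7,"jaw":-1},{"ax":3.2,"jaw":-1},{"ax":3.3,"jaw":-1}]' 20
python3 - <<'E'
from h import *
from workcell import telemetry, optics
o=telemetry.get_obs(); print({k:np.round(v,3).tolist() for k,v in o.items()})
c=optics.camera("wrist"); im=c["color"]; cv2.imwrite("pics/w1.png",im[:,:,::-1])
s=optics.camera("scene")["color"][120:270,200:340,::-1]; cv2.imwrite("pics/s1.png",cv2.resize(s,None,fx=4,fy=4))
E
```

```text
{'time': 0.15, 'q': [0.0, 5.004, 10.046, 95.099, -0.001, 90.001], 'qd': [-0.014, -0.135, 0.235, 0.021, -0.034, 0.013], 'joint_efforts': [-0.003, -52.076, 46.504, 0.014, -0.0, -0.0], 'ee_pos': [0.55, -0.0, 0.231], 'tcp_rot': [-179.943, 0.001, 89.999], 'wrist_force': [-0.013, 0.442, 0.474], 'torque': [0.056, -0.082, 0.0], 'grasp_force': 0.0, 'opening': 0.085}$[0]: bad value
```

View pics/w1.png

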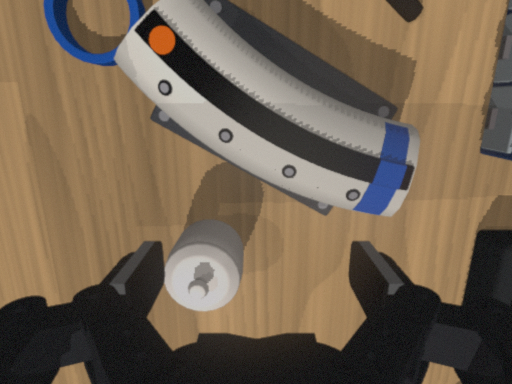

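The call was refused and the view is unchanged: dot still at (161,40), tape at (393,165). Each row may need every key, so I'll write them all out.

```bash
python3 -m handwheel '[{"tx":0.0014,"ty":0.0198,"tz":0.012,"ax":0,"ay":0,"az":0,"jaw":-1},{"tx":0.0014,"ty":0.0198,"tz":0.012,"ax":0,"ay":0,"az":0,"jaw":-1},{"tx":0.0014,"ty":0.0198,"tz":0.012,"ax":0,"ay":0,"az":0,"jaw":-1},{"tx":0.0014,"ty":0.0198,"tz":0.012,"ax":0,"ay":0,"az":0,"jaw":-1},{"tx":0.0014,"ty":0.0198,"tz":0.012,"ax":0,"ay":0,"az":0,"jaw":-1},{"tx":0.0014,"ty":0.0198,"tz":0.012,"ax":0,"ay":0,"az":0,"jaw":-1},{"tx":0,"ty":0,"tz":0,"ax":0,"ay":0,"az":6.7,"jaw":-1},{"tx":0,"ty":0,"tz":0,"ax":0,"ay":0,"az":6.7,"jaw":-1},{"tx":0,"ty":0,"tz":0,"ax":3.2,"ay":0,"az":0,"jaw":-1},{"tx":0,"ty":0,"tz":0,"ax":3.3,"ay":0,"az":0,"jaw":-1}]' 20
python3 - <<'E'
from h import *
from workcell import telemetry, optics
o=telemetry.get_obs(); print({k:np.round(v,3).tolist() for k,v in o.items()})
c=optics.camera("wrist"); im=c["color"]; cv2.imwrite("pics/w2.png",im[:,:,::-1])
E
```

```text
time: 1.5
ee_pos: [0.6686, 0.0085, 0.1595]
tcp_rot: [-173.4, -0.0, 76.6]
wrist_force: [-0.4, 0.3, 0.2]
opening: 0.0
grasp_force: 0.0
{'time': 1.5, 'q': [0.073, 28.352, 30.59, 98.645, 1.535, 103.383], 'qd': [-2.704, 31.129, 40.179, 35.058, 5.955, -3.101], 'joint_efforts': [0.343, -80.266, 41.308, -0.341, -0.088, 0.12], 'ee_pos': [0.669, 0.008, 0.16], 'tcp_rot': [-173.413, -0.004, 76.604], 'wrist_force': [-0.384, 0.283, 0.204], 'torque': [-0.036, -0.086, 0.025], 'grasp_force': 0.0, 'opening': 0.0}
```

```bash
ls pics; sleep 1
```

```text
s1.png
scene0.png
side0.png
w1.png
w2.png
wrist0.png
```

View pics/w2.png

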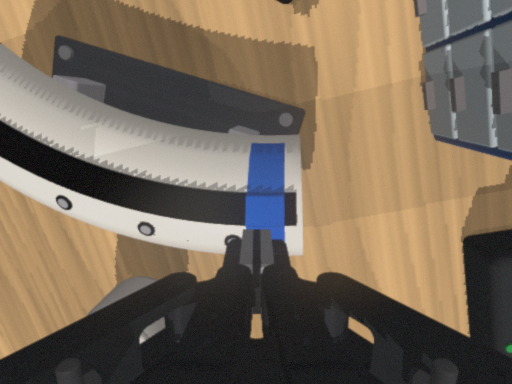

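Here the fingers are shut at about (257,235), and the tape crosses the rib at about (265,209) just ahead of them. The fingers still stand above the rib, so I'll check the tape position from this close view.

```bash
python3 - <<'E'
from h import *
from workcell import telemetry
np.set_printoptions(precision=4,suppress=True)
w=np.load('wrist0.npz');K=w['K'];T=np.eye(4)
T[:3,:3],T[:3,3]=pose(telemetry.get_obs()); print(T[:3,3]); Tt=T.copy(); T=T@w['mount']
im=cv2.imread('pics/w2.png'); H,S,V=cv2.split(cv2.cvtColor(im,cv2.COLOR_BGR2HSV))
mb=(H>100)&(H<135)&(S>120)&(V>60); mb[:,:230]=0; mb[:,300:]=0
# rib edges: black blob to the left of tape and its right end stub
mk,ck,ak=blob(V<60,(120,180)); C=np.array([.7614,.3975])
P=cast(px(mk),.107,K,T)[:,:2]; e=np.hypot(*(P-C).T)-.4; print("rib radial",ck,np.percentile(e,[2,50,98]))
B=cast(px(mb),.1036,K,T)[:,:2]; on=abs(np.hypot(*(B-C).T)-.4)<.008; print("tape",B[on].mean(0),on.sum())
p=np.linalg.inv(T)@np.array([.6687,.0083,.1036,1]); u=K@p[:3]; print("predicted px",u[:2]/u[2])
E
```

```text
[0.6687 0.0082 0.1581]
rib radial [108.5611 180.1037] [-0.0116 -0.0015  0.0103]
tape [0.6687 0.0085] 910
predicted px [264.532  210.6413]
```

```bash
python3 -m handwheel '[{"tx":0,"ty":0.0008,"tz":0.007,"ax":0,"ay":0,"az":0,"jaw":-1},{"tx":0,"ty":0.0008,"tz":0.007,"ax":0,"ay":0,"az":0,"jaw":-1},{"tx":0,"ty":0.0008,"tz":0.007,"ax":0,"ay":0,"az":0,"jaw":-1},{"tx":0,"ty":0.0008,"tz":0.007,"ax":0,"ay":0,"az":0,"jaw":-1},{"tx":0,"ty":0.0008,"tz":0.007,"ax":0,"ay":0,"az":0,"jaw":-1},{"tx":0,"ty":0.0008,"tz":0.007,"ax":0,"ay":0,"az":0,"jaw":-1},{"tx":0,"ty":0.0003,"tz":0.003,"ax":0,"ay":0,"az":0,"jaw":-1},{"tx":0,"ty":0,"tz":0,"ax":0,"ay":0,"az":0,"jaw":-1},{"tx":0,"ty":0,"tz":0,"ax":0,"ay":0,"az":0,"jaw":-1},{"tx":0,"ty":0,"tz":0,"ax":0,"ay":0,"az":0,"jaw":-1}]'
cat > rd.py <<'E'
from workcell import telemetry, optics
import numpy as np
F=[];P=[]
for i in range(4):
    optics.camera("wrist"); o=telemetry.get_obs(); F.append(o["wrist_force"]); P.append(o["ee_pos"])
print(o["time"],np.round(np.mean(P,0),4),np.round(o["tcp_rot"],2),"F",np.round(np.mean(F,0),2),np.round(np.std(F,0),2))
C=np.array([.7614,.3975]);v=np.array(o["ee_pos"][:2])-C;a=np.degrees(np.arctan2(v[1],v[0]))%360
print("radial err mm",round((np.hypot(*v)-.4)*1e3,2),"arc left mm",round(np.radians(a-224.55)*400,1),"ideal yaw",round(a-180,2))
E
python3 rd.py
```

```text
time: 2.8
ee_pos: [0.6689, 0.0084, 0.1143]
tcp_rot: [-173.5, -0.0, 76.6]
wrist_force: [-0.9, 0.3, 0.5]
opening: -0.0001
grasp_force: 0.0
3.0 [0.6689 0.0084 0.1142] [-173.51   -0.     76.6 ] F [ 0.17 -0.63 -0.12] [0.33 0.47 0.4 ]
radial err mm -0.05 arc left mm 223.9 ideal yaw 76.62
```

```bash
python3 -m handwheel '[{"tx":0,"ty":0.0002,"tz":0.002,"ax":0,"ay":0,"az":0,"jaw":-1},{"tx":0,"ty":0.0002,"tz":0.002,"ax":0,"ay":0,"az":0,"jaw":-1},{"tx":0,"ty":0.0002,"tz":0.002,"ax":0,"ay":0,"az":0,"jaw":-1},{"tx":0,"ty":0.0001,"tz":0.001,"ax":0,"ay":0,"az":0,"jaw":-1},{"tx":0,"ty":0.0001,"tz":0.001,"ax":0,"ay":0,"az":0,"jaw":-1},{"tx":0,"ty":0.0001,"tz":0.001,"ax":0,"ay":0,"az":0,"jaw":-1},{"tx":0,"ty":0.0001,"tz":0.001,"ax":0,"ay":0,"az":0,"jaw":-1},{"tx":0,"ty":0,"tz":0,"ax":0,"ay":0,"az":0,"jaw":-1},{"tx":0,"ty":0,"tz":0,"ax":0,"ay":0,"az":0,"jaw":-1},{"tx":0,"ty":0,"tz":0,"ax":0,"ay":0,"az":0,"jaw":-1}]'
python3 rd.py
```

```text
time: 4.25
ee_pos: [0.6686, 0.0084, 0.104]
tcp_rot: [-173.5, -0.0, 76.6]
wrist_force: [-0.5, 0.6, -0.5]
opening: 0.0004
grasp_force: 0.0
4.45 [0.6687 0.0084 0.104 ] [-173.5    0.    76.6] F [ 0.27 -0.06 -0.46] [0.49 0.31 0.35]
radial err mm -0.04 arc left mm 223.7 ideal yaw 76.59
```

```bash
python3 -m handwheel '[{"tx":0,"ty":0.0001,"tz":0.001,"ax":0,"ay":0,"az":0,"jaw":-1},{"tx":0,"ty":0.0001,"tz":0.001,"ax":0,"ay":0,"az":0,"jaw":-1},{"tx":0,"ty":0.0001,"tz":0.001,"ax":0,"ay":0,"az":0,"jaw":-1},{"tx":0,"ty":0,"tz":0,"ax":0,"ay":0,"az":0,"jaw":-1},{"tx":0,"ty":0,"tz":0,"ax":0,"ay":0,"az":0,"jaw":-1},{"tx":0,"ty":0,"tz":0,"ax":0,"ay":0,"az":0,"jaw":-1},{"tx":0,"ty":0,"tz":0,"ax":0,"ay":0,"az":0,"jaw":-1},{"tx":0,"ty":0,"tz":0,"ax":0,"ay":0,"az":0,"jaw":-1},{"tx":0,"ty":0,"tz":0,"ax":0,"ay":0,"az":0,"jaw":-1},{"tx":0,"ty":0,"tz":0,"ax":0,"ay":0,"az":0,"jaw":-1}]'
python3 rd.py
```

```text
time: 5.7
ee_pos: [0.6687, 0.0084, 0.101]
tcp_rot: [-173.5, -0.0, 76.6]
wrist_force: [0.7, -0.3, 1.6]
opening: -0.0
grasp_force: 1.2
5.9 [0.6687 0.0085 0.101 ] [-173.51   -0.     76.6 ] F [ 1.54 -0.22  2.7 ] [0.52 0.67 0.13]
radial err mm -0.05 arc left mm 223.7 ideal yaw 76.59
```

Contact at about z=0.1038, with 2.5–3 mm of sink. Starting the stroke.

```bash
python3 -m handwheel '[{"tx":0,"ty":-0.0025,"tz":-0.00005,"ax":-0.146,"ay":0.04,"az":0.358,"jaw":-1},{"tx":0,"ty":-0.0025,"tz":-0.00005,"ax":-0.146,"ay":0.04,"az":0.358,"jaw":-1},{"tx":0,"ty":-0.0025,"tz":-0.00005,"ax":-0.146,"ay":0.04,"az":0.358,"jaw":-1},{"tx":0,"ty":-0.0025,"tz":-0.00005,"ax":-0.146,"ay":0.04,"az":0.358,"jaw":-1},{"tx":0,"ty":-0.0025,"tz":-0.00005,"ax":-0.146,"ay":0.04,"az":0.358,"jaw":-1},{"tx":0,"ty":-0.0025,"tz":-0.00005,"ax":-0.146,"ay":0.04,"az":0.358,"jaw":-1},{"tx":0,"ty":-0.0025,"tz":-0.00005,"ax":-0.146,"ay":0.04,"az":0.358,"jaw":-1},{"tx":0,"ty":-0.0025,"tz":-0.00005,"ax":-0.146,"ay":0.04,"az":0.358,"jaw":-1},{"tx":0,"ty":-0.0025,"tz":-0.00005,"ax":-0.146,"ay":0.04,"az":0.358,"jaw":-1},{"tx":0,"ty":-0.0025,"tz":-0.00005,"ax":-0.146,"ay":0.04,"az":0.358,"jaw":-1}]'
python3 rd.py
```

```text
time: 7.15
ee_pos: [0.6445, 0.0149, 0.104]
tcp_rot: [-175.0, -0.0, 73.0]
wrist_force: [1.6, -1.0, 1.9]
opening: -0.0004
grasp_force: 1.0
7.35 [0.6442 0.015  0.104 ] [-1.7492e+02 -3.0000e-02  7.3000e+01] F [-0.22  0.49  1.94] [0.49 0.23 0.53]
radial err mm 0.09 arc left mm 198.5 ideal yaw 72.98
```

```bash
python3 -m handwheel '[{"tx":0,"ty":-0.0025,"tz":0,"ax":-0.146,"ay":0.03,"az":0.358,"jaw":-1},{"tx":0,"ty":-0.0025,"tz":0,"ax":-0.146,"ay":0.03,"az":0.358,"jaw":-1},{"tx":0,"ty":-0.0025,"tz":0,"ax":-0.146,"ay":0.03,"az":0.358,"jaw":-1},{"tx":0,"ty":-0.0025,"tz":0,"ax":-0.146,"ay":0.03,"az":0.358,"jaw":-1},{"tx":0,"ty":-0.0025,"tz":0,"ax":-0.146,"ay":0.03,"az":0.358,"jaw":-1},{"tx":0,"ty":-0.0025,"tz":0,"ax":-0.146,"ay":0.03,"az":0.358,"jaw":-1},{"tx":0,"ty":-0.0025,"tz":0,"ax":-0.146,"ay":0.03,"az":0.358,"jaw":-1},{"tx":0,"ty":-0.0025,"tz":0,"ax":-0.146,"ay":0.03,"az":0.358,"jaw":-1},{"tx":0,"ty":-0.0025,"tz":0,"ax":-0.146,"ay":0.03,"az":0.358,"jaw":-1},{"tx":0,"ty":-0.0025,"tz":0,"ax":-0.146,"ay":0.03,"az":0.358,"jaw":-1}]'
python3 rd.py
```

```text
time: 8.6
ee_pos: [0.6209, 0.0229, 0.1059]
tcp_rot: [-176.4, -0.1, 69.4]
wrist_force: [1.3, -0.7, 1.2]
opening: -0.0001
grasp_force: 1.0
8.8 [0.6206 0.0229 0.1059] [-1.7637e+02 -6.0000e-02  6.9410e+01] F [ 0.01 -0.27  1.85] [0.57 0.4  0.6 ]
radial err mm 0.14 arc left mm 173.5 ideal yaw 69.41
```

```bash
python3 -m handwheel '[{"tx":0,"ty":-0.0025,"tz":0,"ax":-0.146,"ay":0.02,"az":0.358,"jaw":-1},{"tx":0,"ty":-0.0025,"tz":0,"ax":-0.146,"ay":0.02,"az":0.358,"jaw":-1},{"tx":0,"ty":-0.0025,"tz":0,"ax":-0.146,"ay":0.02,"az":0.358,"jaw":-1},{"tx":0,"ty":-0.0025,"tz":0,"ax":-0.146,"ay":0.02,"az":0.358,"jaw":-1},{"tx":0,"ty":-0.0025,"tz":0,"ax":-0.146,"ay":0.02,"az":0.358,"jaw":-1},{"tx":0,"ty":-0.0025,"tz":0,"ax":-0.146,"ay":0.02,"az":0.358,"jaw":-1},{"tx":0,"ty":-0.0025,"tz":0,"ax":-0.146,"ay":0.02,"az":0.358,"jaw":-1},{"tx":0,"ty":-0.0025,"tz":0,"ax":-0.146,"ay":0.02,"az":0.358,"jaw":-1},{"tx":0,"ty":-0.0025,"tz":0,"ax":-0.146,"ay":0.02,"az":0.358,"jaw":-1},{"tx":0,"ty":-0.0025,"tz":0,"ax":-0.146,"ay":0.02,"az":0.358,"jaw":-1}]'
python3 rd.py
```

```text
time: 10.05
ee_pos: [0.5977, 0.0323, 0.1072]
tcp_rot: [-177.9, -0.1, 65.8]
wrist_force: [1.0, -0.0, 1.6]
opening: -0.0001
grasp_force: 0.9
10.25 [0.5975 0.0324 0.1072] [-1.7783e+02 -9.0000e-02  6.5830e+01] F [-0.49 -0.16  1.98] [0.63 0.08 0.67]
radial err mm 0.17 arc left mm 148.6 ideal yaw 65.83
```

```bash
python3 -m handwheel '[{"tx":0,"ty":-0.0025,"tz":0,"ax":-0.146,"ay":0.01,"az":0.358,"jaw":-1},{"tx":0,"ty":-0.0025,"tz":0,"ax":-0.146,"ay":0.01,"az":0.358,"jaw":-1},{"tx":0,"ty":-0.0025,"tz":0,"ax":-0.146,"ay":0.01,"az":0.358,"jaw":-1},{"tx":0,"ty":-0.0025,"tz":0,"ax":-0.146,"ay":0.01,"az":0.358,"jaw":-1},{"tx":0,"ty":-0.0025,"tz":0,"ax":-0.146,"ay":0.01,"az":0.358,"jaw":-1},{"tx":0,"ty":-0.0025,"tz":0,"ax":-0.146,"ay":0.01,"az":0.358,"jaw":-1},{"tx":0,"ty":-0.0025,"tz":0,"ax":-0.146,"ay":0.01,"az":0.358,"jaw":-1},{"tx":0,"ty":-0.0025,"tz":0,"ax":-0.146,"ay":0.01,"az":0.358,"jaw":-1},{"tx":0,"ty":-0.0025,"tz":0,"ax":-0.146,"ay":0.01,"az":0.358,"jaw":-1},{"tx":0,"ty":-0.0025,"tz":0,"ax":-0.146,"ay":0.01,"az":0.358,"jaw":-1}]'
python3 rd.py
```

```text
time: 11.5
ee_pos: [0.5753, 0.0432, 0.1078]
tcp_rot: [-179.3, -0.1, 62.2]
wrist_force: [0.1, -1.6, 1.1]
opening: -0.0002
grasp_force: 0.9
11.7 [0.575  0.0433 0.1078] [-1.7929e+02 -1.0000e-01  6.2250e+01] F [-0.91  0.15  1.85] [1.22 0.52 0.53]
radial err mm 0.21 arc left mm 123.6 ideal yaw 62.25
```

```bash
python3 -m handwheel '[{"tx":0,"ty":-0.0025,"tz":0,"ax":-0.146,"ay":0,"az":0.358,"jaw":-1},{"tx":0,"ty":-0.0025,"tz":0,"ax":-0.146,"ay":0,"az":0.358,"jaw":-1},{"tx":0,"ty":-0.0025,"tz":0,"ax":-0.146,"ay":0,"az":0.358,"jaw":-1},{"tx":0,"ty":-0.0025,"tz":0,"ax":-0.146,"ay":0,"az":0.358,"jaw":-1},{"tx":0,"ty":-0.0025,"tz":0,"ax":-0.146,"ay":0,"az":0.358,"jaw":-1},{"tx":0,"ty":-0.0025,"tz":0,"ax":-0.146,"ay":0,"az":0.358,"jaw":-1},{"tx":0,"ty":-0.0025,"tz":0,"ax":-0.146,"ay":0,"az":0.358,"jaw":-1},{"tx":0,"ty":-0.0025,"tz":0,"ax":-0.146,"ay":0,"az":0.358,"jaw":-1},{"tx":0,"ty":-0.0025,"tz":0,"ax":-0.146,"ay":0,"az":0.358,"jaw":-1},{"tx":0,"ty":-0.0025,"tz":0,"ax":-0.146,"ay":0,"az":0.358,"jaw":-1}]'
python3 rd.py
```

```text
time: 12.95
ee_pos: [0.5535, 0.0555, 0.1078]
tcp_rot: [179.2, -0.1, 58.6]
wrist_force: [1.5, -0.2, 2.2]
opening: -0.0
grasp_force: 0.9
13.15 [0.5533 0.0556 0.1078] [ 1.7926e+02 -1.0000e-01  5.8670e+01] F [-0.16  0.61  1.5 ] [0.49 0.57 0.31]
radial err mm 0.28 arc left mm 98.6 ideal yaw 58.67
```

```bash
python3 -m handwheel '[{"tx":0,"ty":-0.0025,"tz":0,"ax":-0.146,"ay":-0.01,"az":0.358,"jaw":-1},{"tx":0,"ty":-0.0025,"tz":0,"ax":-0.146,"ay":-0.01,"az":0.358,"jaw":-1},{"tx":0,"ty":-0.0025,"tz":0,"ax":-0.146,"ay":-0.01,"az":0.358,"jaw":-1},{"tx":0,"ty":-0.0025,"tz":0,"ax":-0.146,"ay":-0.01,"az":0.358,"jaw":-1},{"tx":0,"ty":-0.0025,"tz":0,"ax":-0.146,"ay":-0.01,"az":0.358,"jaw":-1},{"tx":0,"ty":-0.0025,"tz":0,"ax":-0.146,"ay":-0.01,"az":0.358,"jaw":-1},{"tx":0,"ty":-0.0025,"tz":0,"ax":-0.146,"ay":-0.01,"az":0.358,"jaw":-1},{"tx":0,"ty":-0.0025,"tz":0,"ax":-0.146,"ay":-0.01,"az":0.358,"jaw":-1},{"tx":0,"ty":-0.0025,"tz":0,"ax":-0.146,"ay":-0.01,"az":0.358,"jaw":-1},{"tx":0,"ty":-0.0025,"tz":0,"ax":-0.146,"ay":-0.01,"az":0.358,"jaw":-1}]'
python3 rd.py
```

```text
time: 14.4
ee_pos: [0.5325, 0.0691, 0.1072]
tcp_rot: [177.8, -0.1, 55.1]
wrist_force: [1.3, 0.1, 2.0]
opening: 0.0001
grasp_force: 0.9
14.6 [0.5323 0.0692 0.1072] [ 1.7781e+02 -1.0000e-01  5.5090e+01] F [-0.05  0.2   1.74] [0.69 0.43 0.32]
radial err mm 0.34 arc left mm 73.6 ideal yaw 55.1
```

```bash
python3 -m handwheel '[{"tx":0,"ty":-0.0025,"tz":0,"ax":-0.146,"ay":-0.02,"az":0.358,"jaw":-1},{"tx":0,"ty":-0.0025,"tz":0,"ax":-0.146,"ay":-0.02,"az":0.358,"jaw":-1},{"tx":0,"ty":-0.0025,"tz":0,"ax":-0.146,"ay":-0.02,"az":0.358,"jaw":-1},{"tx":0,"ty":-0.0025,"tz":0,"ax":-0.146,"ay":-0.02,"az":0.358,"jaw":-1},{"tx":0,"ty":-0.0025,"tz":0,"ax":-0.146,"ay":-0.02,"az":0.358,"jaw":-1},{"tx":0,"ty":-0.0025,"tz":0,"ax":-0.146,"ay":-0.02,"az":0.358,"jaw":-1},{"tx":0,"ty":-0.0025,"tz":0,"ax":-0.146,"ay":-0.02,"az":0.358,"jaw":-1},{"tx":0,"ty":-0.0025,"tz":0,"ax":-0.146,"ay":-0.02,"az":0.358,"jaw":-1},{"tx":0,"ty":-0.0025,"tz":0,"ax":-0.146,"ay":-0.02,"az":0.358,"jaw":-1},{"tx":0,"ty":-0.0025,"tz":0,"ax":-0.146,"ay":-0.02,"az":0.358,"jaw":-1}]'
python3 rd.py
```

```text
time: 15.85
ee_pos: [0.5125, 0.084, 0.1059]
tcp_rot: [176.3, -0.1, 51.5]
wrist_force: [1.2, -0.0, 2.3]
opening: 0.0001
grasp_force: 0.9
16.05 [0.5123 0.0841 0.1059] [ 1.7635e+02 -8.0000e-02  5.1510e+01] F [-0.5   0.07  2.29] [0.36 1.18 0.65]
radial err mm 0.37 arc left mm 48.7 ideal yaw 51.53
```

```bash
python3 -m handwheel '[{"tx":0,"ty":-0.0025,"tz":0,"ax":-0.146,"ay":-0.03,"az":0.358,"jaw":-1},{"tx":0,"ty":-0.0025,"tz":0,"ax":-0.146,"ay":-0.03,"az":0.358,"jaw":-1},{"tx":0,"ty":-0.0025,"tz":0,"ax":-0.146,"ay":-0.03,"az":0.358,"jaw":-1},{"tx":0,"ty":-0.0025,"tz":0,"ax":-0.146,"ay":-0.03,"az":0.358,"jaw":-1},{"tx":0,"ty":-0.0025,"tz":0,"ax":-0.146,"ay":-0.03,"az":0.358,"jaw":-1},{"tx":0,"ty":-0.0025,"tz":0,"ax":-0.146,"ay":-0.03,"az":0.358,"jaw":-1},{"tx":0,"ty":-0.0025,"tz":0,"ax":-0.146,"ay":-0.03,"az":0.358,"jaw":-1},{"tx":0,"ty":-0.0025,"tz":0,"ax":-0.146,"ay":-0.03,"az":0.358,"jaw":-1},{"tx":0,"ty":-0.0025,"tz":0,"ax":-0.146,"ay":-0.03,"az":0.358,"jaw":-1},{"tx":0,"ty":-0.0025,"tz":0,"ax":-0.146,"ay":-0.03,"az":0.358,"jaw":-1}]'
python3 rd.py
python3 - <<'E'
from h import *
from workcell import telemetry,optics
T=np.eye(4);T[:3,:3],T[:3,3]=pose(telemetry.get_obs())
c=optics.camera("wrist"); im=c["color"]; cv2.imwrite("pics/w3.png",im[:,:,::-1]); T=T@c["mount"]
H,S,V=cv2.split(cv2.cvtColor(im,cv2.COLOR_RGB2HSV)); m,co,a=blob((H<18)&(S>200)&(V>150),(200,190))
print(co,a,cast(co,.1015,c["K"],T))
E
```

```text
time: 17.3
ee_pos: [0.4934, 0.1001, 0.104]
tcp_rot: [174.8, -0.1, 47.9]
wrist_force: [0.4, 0.2, 1.5]
opening: 0.0001
grasp_force: 0.9
17.5 [0.4933 0.1001 0.104 ] [ 1.7489e+02 -6.0000e-02  4.7920e+01] F [-0.57  0.25  1.52] [0.28 0.56 0.62]
radial err mm 0.4 arc left mm 23.8 ideal yaw 47.96Traceback (most recent call last):
  File "<stdin>", line 5, in <module>
  File "h.py", line 12, in blob
    i=min(ok,key=lambda i:np.hypot(*(c[i]-near))); return l==i,c[i],s[i,4]
ValueError: min() iterable argument is empty
```

View pics/w3.png

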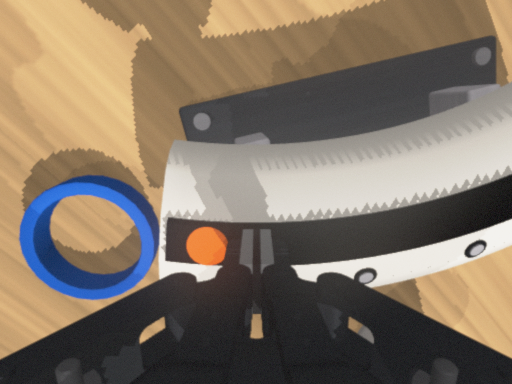

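The fingertips rest on the rib at about (257,245). The orange dot is just ahead at (207,246), and the tape roll at (90,237) stays clear.

```bash
python3 - <<'E'
from h import *
from workcell import telemetry
w=np.load('wrist0.npz');T=np.eye(4);T[:3,:3],T[:3,3]=pose(telemetry.get_obs());Tt=T.copy();T=T@w['mount']
im=cv2.imread('pics/w3.png');H,S,V=cv2.split(cv2.cvtColor(im,cv2.COLOR_BGR2HSV));m,co,a=blob((H<18)&(S>150)&(V>150),(207,246))
p=cast(co,.1015,w['K'],T)[0];print(co,a,p,"tool",(np.linalg.inv(Tt)@np.r_[p,1])[:3])
E
```

```text
[206.34370016 245.6754386 ] 1254 [0.47615186 0.11648681 0.1015    ] tool [ 0.00066808 -0.02383994  0.00034753]
```

```bash
python3 -m handwheel '[{"tx":0,"ty":-0.0024,"tz":0,"ax":-0.14,"ay":-0.04,"az":0.344,"jaw":-1},{"tx":0,"ty":-0.0024,"tz":0,"ax":-0.14,"ay":-0.04,"az":0.344,"jaw":-1},{"tx":0,"ty":-0.0024,"tz":0,"ax":-0.14,"ay":-0.04,"az":0.344,"jaw":-1},{"tx":0,"ty":-0.0024,"tz":0,"ax":-0.14,"ay":-0.04,"az":0.344,"jaw":-1},{"tx":0,"ty":-0.0024,"tz":0,"ax":-0.14,"ay":-0.04,"az":0.344,"jaw":-1},{"tx":0,"ty":-0.0024,"tz":0,"ax":-0.14,"ay":-0.04,"az":0.344,"jaw":-1},{"tx":0,"ty":-0.0024,"tz":0,"ax":-0.14,"ay":-0.04,"az":0.344,"jaw":-1},{"tx":0,"ty":-0.0024,"tz":0,"ax":-0.14,"ay":-0.04,"az":0.344,"jaw":-1},{"tx":0,"ty":-0.0024,"tz":0,"ax":-0.14,"ay":-0.04,"az":0.344,"jaw":-1},{"tx":0,"ty":-0.0024,"tz":0,"ax":-0.14,"ay":-0.04,"az":0.344,"jaw":-1}]'
python3 rd.py; python3 rd.py
```

```text
time: 18.8
ee_pos: [0.4762, 0.1165, 0.1016]
tcp_rot: [173.4, -0.0, 44.4]
wrist_force: [0.3, -1.3, 1.8]
opening: 0.0
grasp_force: 0.8
19.0 [0.476  0.1166 0.1016] [ 1.7349e+02 -1.0000e-02  4.4450e+01] F [-0.64  0.07  1.76] [0.61 0.67 0.27]
radial err mm 0.4 arc left mm -0.0 ideal yaw 44.55
19.2 [0.4761 0.1166 0.1015] [ 1.7348e+02 -1.0000e-02  4.4440e+01] F [-1.38  1.16  1.72] [0.18 0.21 0.39]
radial err mm 0.44 arc left mm 0.1 ideal yaw 44.57
```

On the dot, with about 1.7 N upward (roughly 2 mm of sink). Handing in.

```bash
python3 -c "
from workcell import workorder; print(workorder.job_done())"
```

```text
the job is handed in; nothing more can be done
None
```

The job is handed in: the closed fingertips ran the whole rib from the blue tape to the orange dot at about 2 N (2–3 mm of foam give) and still rest lightly on the dot, after 19 s of the 45 s allowed.

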